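# Put the hand stamps back in their rests

## Robot

A 7-joint arm with a two-finger parallel gripper is mounted at the origin on the work surface. World frame = base frame: x ahead of the robot, y to its left, z up, the work surface at z = 0. Lengths are in m, angles in rad, forces in N, time in s.
With the tool pointing down it reaches from about 0.4 to 0.85 m from the base axis. Payload 6.9 kg.
Tool frame: the origin (TCP) lies midway between the tips of the shut fingers; the grasp point (between the pads) lies behind it (ctrl.pinch_z is the z of the grasp point in the tool frame, in m); z points along the fingers, y is the line along which they close (so a half turn about z gives the same grasp; the last joint's range is limited). The gripper opens to 85 mm and grips with 20 to 120 N. Pads are 22 mm wide; open, the fingers measure 114 mm over their backs; the gripper's body (76 mm by 85 mm) begins 54 mm behind the grasp point. The pads swing forward as they close: fully open they stand 13 mm farther back than shut.
Start: joints at [1.452, 0.507, -0.238, 1.5, 0.126, 1.149, -0.155], TCP at [0.139, -0.609, 0.209] pointing down, gripper open.
Joint ranges: [-3.08, 3.08], [-0.24, 2.05], [-1.43, 1.35], [0, 2.5], [-1.52, 4.66], [0.17, 1.96], [-2.89, 2.89]. Speed limits (rad/s): [2.39, 2.39, 3.14, 3.14, 3.14, 3.14, 3.14].

## Interface

Orientations are given as a unit quaternion [w, x, y, z].
In Python, from station import ctrl, get_state, vision, ticket, models gives the robot as it stands. Calls block until the motion is done:
- ctrl.movep(position, orientation): joint-space move of the TCP to a pose.
- ctrl.movel(position, frame=None, max_speed=0.15): straight line of the TCP; frame=None keeps the orientation; max_speed is the mean speed in m/s.
- ctrl.set_joints(angles): joint-space move.
- ctrl.ungrasp() and ctrl.close_gripper(force=None): open the fingers fully, or close them until they stop; force is the grip in N (None keeps the last).
- ctrl.pause(seconds).
- ctrl.ik(position, orientation): joint angles nearest the present ones, or None.
- get_state(): the state.
- vision.grab_frame(name): name is "side" or "top" or "wrist"; returns (picture, depth): 420x560x3 uint8, blue, green, red; 420x560 float32, m along the optical axis (not along the pixel's ray), 0 where there is no reading.
- vision.camera_info(name): a dict with "mtx" (3x3 intrinsics, pixels), "dist_coeffs" ([k1, k2, p1, p2, k3] as OpenCV has them; the pictures are not rectified), "R" (3x3) and "t" (3): a world point X has camera coordinates R X + t; the wrist camera has in their place "hand_eye" (4x4, takes a point from camera to tool coordinates, whose origin is the TCP and whose axes are the flange's). Camera axes: x right, y down, z forward; pixel columns grow to the right and rows downward; lengths in m; the calibration is good to about 2 mm. A picture is of the moment at which its call begins: read the wrist's pose just before it. camera_info takes no time and is no camera call.
A pose or a line that the arm cannot do raises ctrl.Unreachable and nothing moves.
- ticket.close_job(): hands the job in; it is judged then, once.
Trained networks look in the newest picture that a camera, given by its name, has taken for a name from the list of things; names that differ only in an ending like _2 or _b are one class to them, and where a whole thing is asked for, a point or a joint stands for the part that bears it (a point fixed in the world has none). Each returns a list of dicts, best first, with "p" (0 to 1); they miss things now and then, are a little off and sometimes report something else, mostly with a low value. They report only what shows in the picture. A call takes as long as a camera call. They do not tell look-alikes from the thing itself.
- models.recognise(camera, target): "point" ([column, row] in pixels, amid what is visible of it).
- models.masks_of(camera, target): "mask" (420x560 bool, what is visible of it) and "point" ([column, row] in pixels, amid what is visible of it).
The state is a dict: "time": time; "qpos": joint angles; "qd": joint speeds; "tau": joint torques, N m; "tcp_pos": TCP position; "eef_rot": TCP orientation; "contact_force": force on the tool from outside, world axes, zero at the start; "wrist_torque": the same for the moment, N m; "width": finger opening in m; "gripper_force": force on a finger pad.
Only numpy, scipy, OpenCV 4.12 (cv2) and the standard library are available. Lean on these libraries where they do the work, as an engineer would, in place of code of your own. Each camera call takes 0.05 s, during which the arm holds its last target. There are 200 camera calls.

## Task

Tidy the mail-room counter: put each of the four hand stamps back upright in the stamp rest whose well is made for its foot (large round, small round, square, long), so that the foot stands flat on the floor of the well. Leave the bell and the cup of paper clips where they are.

Things in the scene. Friction and masses are not known exactly. Their poses are not given: they have to be found in the camera images.
- big_round_stamp: The large round stamp, loose on the counter: a hand stamp with a grey plastic foot, round, 56 mm across, 20 mm thick, and a black plastic grip centred on it, a round upright post 26 mm in diameter with a domed top, from 20 to 72 mm above the underside. 35 to 130 g. Origin: centre of its underside; z up along the grip.
- small_round_stamp: The small round stamp, loose on the counter: a hand stamp with a grey plastic foot, round, 34 mm across, 20 mm thick, and a black plastic grip centred on it, a round upright post 26 mm in diameter with a domed top, from 20 to 72 mm above the underside. 35 to 130 g. Origin: centre of its underside; z up along the grip.
- square_stamp: The square stamp, loose on the counter: a hand stamp with a grey plastic foot, 44 x 44 mm, 20 mm thick, and a black plastic grip centred on it, an upright block 36 mm along the stamp's x by 24 mm along its y, flat-sided, from 20 to 72 mm above the underside. 35 to 130 g. Origin: centre of its underside; z up along the grip.
- long_stamp: The long narrow stamp, loose on the counter: a hand stamp with a grey plastic foot, 66 mm along its x by 26 mm along its y, 20 mm thick, and a black plastic grip centred on it, an upright block 36 mm along the stamp's x by 24 mm along its y, flat-sided, from 20 to 72 mm above the underside. 35 to 130 g. Origin: centre of its underside; z up along the grip.
- big_round_rest: The stamp rest for the large round stamp: a low dark steel tray fixed to the counter, its well round, 72 mm across inside (80 outside), lined with grey felt; floor 4 mm above the counter, rim 16 mm above the counter, walls 4 mm thick. About 8 mm of play all round the foot. Origin: centre of its underside, at counter height; z up.
- small_round_rest: The stamp rest for the small round stamp: a low dark steel tray fixed to the counter, its well round, 50 mm across inside (58 outside), lined with grey felt; floor 4 mm above the counter, rim 16 mm above the counter, walls 4 mm thick. About 8 mm of play all round the foot. Origin: centre of its underside, at counter height; z up.
- square_rest: The stamp rest for the square stamp: a low dark steel tray fixed to the counter, its well 60 x 60 mm inside (68 x 68 outside), lined with grey felt; floor 4 mm above the counter, rim 16 mm above the counter, walls 4 mm thick. About 8 mm of play all round the foot. Origin: centre of its underside, at counter height; z up.
- long_rest: The stamp rest for the long narrow stamp: a low dark steel tray fixed to the counter, its well 82 mm along its x by 42 mm along its y inside (90 x 50 outside), lined with grey felt; floor 4 mm above the counter, rim 16 mm above the counter, walls 4 mm thick. About 8 mm of play all round the foot. Origin: centre of its underside, at counter height; z up.
- bell: A steel counter bell, a dome 76 mm across and 51 mm high with a small knob on top, standing loose. Not a stamp; it stays where it is. Origin: centre of its underside.
- clip_cup: A black plastic cup of paper clips, 64 mm across and 38 mm high, standing loose. It stays where it is. Origin: centre of its underside.
Mind the look-alikes: they are no part of the job. What is shaped like the long_stamp but blue or pink is not meant. What is shaped like the big_round_stamp but green is not meant.

How it is judged:
By the outcome, as a careful person would: the job done as asked, in the order asked, and still so for the second after the job is handed in, with the robot touching nothing.
It also fails if it takes over 109 s, if anything falls off the work surface, if the arm or the gripper's body presses on something with over 40 N, if the wrist force passes 120 N, or if a joint passes its speed limit or range.

## Working session

There is one attempt and no reset: what is moved stays moved. The work goes in short steps, each a Python script; the robot and the scene stay as the last script left them, time stands still between calls to the robot, and variables do not carry over. Pictures are saved under pics/ and viewed, at most 14 in all, crops included, and the job is handed in when it is done.

```bash
ls; mkdir -p pics
python3 - <<'E'
from station import ctrl,get_state,vision,models
import cv2,numpy as np
s=get_state();print(s,ctrl.pinch_z)
for c in("top","side"):
    im,d=vision.grab_frame(c);cv2.imwrite(f"pics/{c}0.png",im);np.save(f"pics/{c}0.npy",d)
    print(c,vision.camera_info(c))
E
```

```text
pics
{'time': 0.0, 'qpos': array([ 1.45253297,  0.50832058, -0.23750478,  1.50113519,  0.12572621,
        1.14887725, -0.15479729]), 'qd': array([ 0.00108304,  0.00087452, -0.00022113, -0.0010448 , -0.00113889,
       -0.00073847, -0.00143957]), 'tau': array([ 3.29243912e-04, -6.20594788e+01, -2.18632422e+00, -2.49649107e+01,
        1.27892135e-02,  1.21639087e-02, -2.29459630e-05]), 'tcp_pos': array([ 0.13847407, -0.60891993,  0.20833891]), 'eef_rot': array([-8.64993901e-04,  9.93746634e-01,  1.11655100e-01, -1.30164299e-04]), 'contact_force': array([-0.05102851, -0.52286194,  1.22182954]), 'wrist_torque': array([ 0.00526123,  0.00528839, -0.02166972]), 'gripper_force': 0.0, 'width': 0.08571171840990409} -0.0187
top {'mtx': array([[384.58646971,   0.        , 275.99788572],
       [  0.        , 384.58646971, 212.50699222],
       [  0.        ,   0.        ,   1.        ]]), 'dist_coeffs': array([-0.04540914,  0.        ,  0.        ,  0.        ,  0.        ]), 'R': array([[ 0.025652  , -0.99961124,  0.01092416],
       [-0.98179624, -0.02724907, -0.18797241],
       [ 0.18819701, -0.00590343, -0.98211356]]), 't': array([-0.02007166,  0.45847375,  0.87514117])}
side {'mtx': array([[413.40284861,   0.        , 272.8335949 ],
       [  0.        , 413.40284861, 207.2223505 ],
       [  0.        ,   0.        ,   1.        ]]), 'dist_coeffs': array([-0.0094599,  0.       ,  0.       ,  0.       ,  0.       ]), 'R': array([[-0.90844006, -0.41746593,  0.02142104],
       [-0.22132515,  0.43688452, -0.87186415],
       [ 0.35461506, -0.79677733, -0.48927911]]), 't': array([0.44861235, 0.15022423, 0.97829601])}
```

View pics/top0.png

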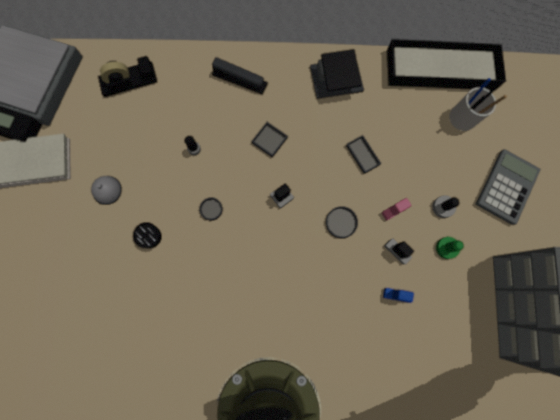

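View pics/side0.png

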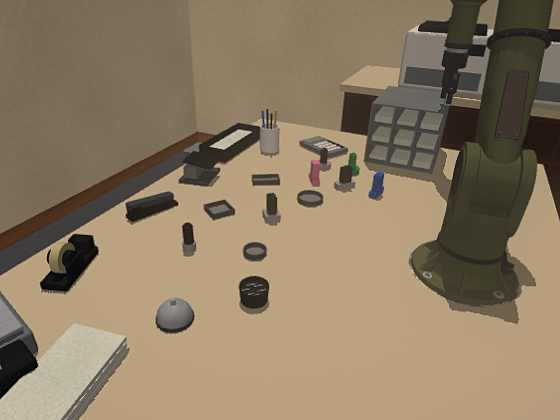

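```bash
cat > h.py <<'E'
import numpy as np,cv2
from station import ctrl,get_state,vision,models,ticket
def cloud(cam,d):
    "world xyz per pixel of a fixed camera"
    c=vision.camera_info(cam);h,w=d.shape
    uv=np.stack(np.meshgrid(np.arange(w),np.arange(h)),-1).reshape(-1,1,2).astype(float)
    n=cv2.undistortPoints(uv,c["mtx"],np.array(c["dist_coeffs"])).reshape(h,w,2)
    P=np.dstack([n,np.ones((h,w))])*d[...,None]
    return (P-c["t"])@c["R"]
E
python3 - <<'E'
from h import *
im,_=vision.grab_frame("top")
d=np.load("pics/top0.npy");X=cloud("top",d)
for t in "big_round_stamp small_round_stamp square_stamp long_stamp big_round_rest small_round_rest square_rest long_rest bell clip_cup".split():
    for r in models.masks_of("top",t)[:6]:
        m=r["mask"]&(d>0);p=X[m]
        if not len(p):continue
        z=p[:,2];hi=p[z>z.max()-.012]
        print(t,round(r["p"],2),np.round(r["point"]),m.sum(),"ctr",np.round((p[:,:2].min(0)+p[:,:2].max(0))/2,3),"z",np.round([z.min(),z.max()],3),"top",np.round(hi.mean(0)[:2],3))
cv2.imwrite("pics/crop.png",cv2.resize(im[110:320,170:480],None,fx=2.55,fy=2.55,interpolation=cv2.INTER_CUBIC))
E
```

```text
big_round_stamp 0.98 [447. 206.] 513 ctr [ 0.495 -0.435] z [-0.004  0.076] top [ 0.491 -0.428]
big_round_stamp 0.93 [450. 249.] 504 ctr [ 0.39  -0.437] z [-0.003  0.075] top [ 0.388 -0.431]
small_round_stamp 0.47 [194. 142.] 212 ctr [0.627 0.206] z [0.    0.075] top [0.626 0.205]
square_stamp 0.71 [283. 196.] 347 ctr [ 0.5   -0.018] z [-0.001  0.077] top [ 0.506 -0.019]
square_stamp 0.67 [213. 206.] 456 ctr [0.474 0.152] z [-0.003  0.021] top [0.471 0.152]
long_stamp 0.89 [399. 250.] 429 ctr [ 0.377 -0.307] z [0.003 0.077] top [ 0.376 -0.306]
long_stamp 0.83 [399. 209.] 349 ctr [ 0.483 -0.309] z [-0.002  0.077] top [ 0.48  -0.304]
long_stamp 0.6 [398. 295.] 342 ctr [ 0.271 -0.3  ] z [-0.002  0.077] top [ 0.273 -0.302]
big_round_rest 0.83 [340. 223.] 893 ctr [ 0.446 -0.171] z [-0.004  0.019] top [ 0.447 -0.169]
small_round_rest 0.93 [212. 206.] 465 ctr [0.473 0.152] z [-0.003  0.021] top [0.471 0.152]
square_rest 0.73 [268. 139.] 740 ctr [0.659 0.014] z [-0.003  0.021] top [0.658 0.015]
long_rest 0.82 [362. 152.] 787 ctr [ 0.628 -0.227] z [-0.003  0.02 ] top [ 0.625 -0.226]
bell 0.98 [104. 188.] 742 ctr [0.514 0.425] z [-0.001  0.054] top [0.513 0.421]
clip_cup 0.86 [144. 236.] 593 ctr [0.397 0.302] z [-0.003  0.043] top [0.398 0.303]
```

View pics/crop.png

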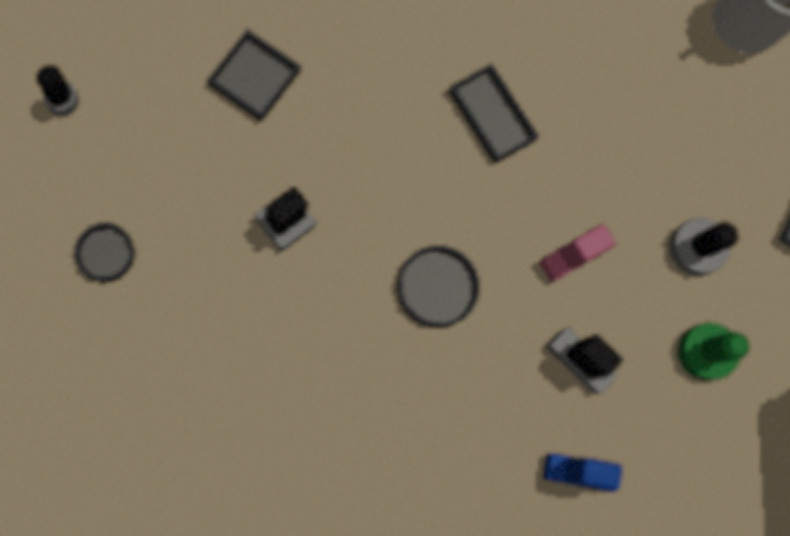

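```bash
cat >> h.py <<'E'
def down(yaw):
    "tool pointing down, closing (tool y) line at world angle yaw"
    from scipy.spatial.transform import Rotation as R
    y=np.array([np.cos(yaw),np.sin(yaw),0]);z=np.array([0,0,-1.])
    return R.from_matrix(np.stack([np.cross(y,z),y,z],1)).as_quat(scalar_first=True)
def rect(p):
    "centre, sides (long first), world angle of the long side"
    (c,(w,h),a)=cv2.minAreaRect((p[:,:2]*1000).astype(np.float32))
    if w<h:w,h,a=h,w,a+90
    return np.round([c[0]/1000,c[1]/1000,w,h,(a+90)%180-90],3)
E
python3 - <<'E'
from h import *
vision.grab_frame("top")
d=np.load("pics/top0.npy");X=cloud("top",d)
from scipy.spatial import cKDTree
for t,c in dict(big_round_stamp=(.491,-.428),small_round_stamp=(.626,.205),square_stamp=(.506,-.019),long_stamp=(.376,-.306)).items():
    p=X[(d>0)&(np.hypot(X[...,0]-c[0],X[...,1]-c[1])<.05)]
    g=p[p[:,2]>.06];f=p[(p[:,2]>.013)&(p[:,2]<.055)]
    print(t,"grip",len(g),rect(g),np.round(np.median(g[:,2]),4),"foot",len(f),rect(f))
    for yaw in range(-90,90,30):
        q=ctrl.ik([*c,.3],down(np.radians(yaw)));print(yaw,None if q is None else np.round(q[[0,2,6]],2),end=' ')
    print()
for t,c in dict(big_round_rest=(.446,-.171),small_round_rest=(.473,.152),square_rest=(.659,.014),long_rest=(.628,-.227)).items():
    p=X[(d>0)&(np.hypot(X[...,0]-c[0],X[...,1]-c[1])<.06)]
    f=p[p[:,2]>.010]
    print(t,len(f),rect(f))
tall=X[(d>0)&(X[...,2]>.1)&(X[...,0]>.05)&(X[...,1]<-.35)]
print("tall",tall.min(0),tall.max(0))
print(vision.camera_info("wrist"))
E
```

```text
big_round_stamp grip 102 [  0.492  -0.429  25.442  24.269 -82.909] 0.0706 foot 330 [ 0.491 -0.427 56.361 52.406 25.979]
-90 [ 0.81 -0.24 -0.99] -60 [ 0.88 -0.37 -0.52] -30 [ 0.95 -0.5  -0.05] 0 [ 1.02 -0.63  0.42] 30 [ 1.08 -0.76  0.88] 60 [ 1.13 -0.88  1.35] 
small_round_stamp grip 95 [ 0.627  0.208 24.737 23.922 45.241] 0.0705 foot 104 [  0.624   0.204  32.217  23.17  -50.159]
-90 [ 0.13 -0.98 -2.34] -60 [ 0.18 -1.13 -1.89] -30 [ 0.22 -1.33 -1.46] 0 [ 0.21 -1.28 -0.91] 30 [ 0.21 -1.27 -0.39] 60 [ 0.23 -1.36  0.1 ] 
square_stamp grip 161 [ 5.0700e-01 -1.9000e-02  3.5422e+01  2.4748e+01 -5.2004e+01] 0.0718 foot 166 [ 5.0700e-01 -1.9000e-02  4.4294e+01  4.3961e+01 -5.1880e+01]
-90 [ 0.59 -0.85 -1.87] -60 [ 0.63 -0.9  -1.37] -30 [ 0.64 -0.93 -0.86] 0 [ 0.69 -1.01 -0.37] 30 [ 0.74 -1.11  0.1 ] 60 [ 0.8  -1.23  0.55] 
long_stamp grip 177 [ 0.376 -0.307 36.061 23.231 45.692] 0.0716 foot 222 [ 0.376 -0.307 66.668 26.411 46.491]
-90 [ 0.9  -0.34 -1.03] -60 [ 0.99 -0.46 -0.54] -30 [ 1.08 -0.58 -0.06] 0 [ 1.17 -0.71  0.42] 30 [ 1.24 -0.8   0.91] 60 [ 1.32 -0.94  1.38] 
big_round_rest 183 [  0
[... 211 characters left out ...]
2.529 31.656]
tall [ 0.12660155 -0.60313923  0.10013445] [ 0.76878539 -0.47061028  0.22430574]
{'mtx': array([[309.3571442 ,   0.        , 275.92250302],
       [  0.        , 309.3571442 , 213.75950171],
       [  0.        ,   0.        ,   1.        ]]), 'dist_coeffs': array([-0.01577986,  0.        ,  0.        ,  0.        ,  0.        ]), 'hand_eye': array([[-8.19298842e-05, -9.55125586e-01, -2.96201128e-01,
         7.56721433e-02],
       [ 9.99999593e-01,  1.87913037e-04, -8.82543567e-04,
        -1.65349721e-03],
       [ 8.98599995e-04, -2.96201080e-01,  9.55125182e-01,
        -1.64291240e-01],
       [ 0.00000000e+00,  0.00000000e+00,  0.00000000e+00,
         1.00000000e+00]])}
```

```bash
cat >> h.py <<'E'
ZG=.028
def pick(x,y,yaw,zt=.2):
    q=down(np.radians(yaw))
    ctrl.movep([x,y,zt],q);ctrl.movel([x,y,ZG]);ctrl.close_gripper(40)
    s=get_state();print("w",s["width"],"f",s["gripper_force"],s["tcp_pos"],s["contact_force"])
    ctrl.movel([x,y,zt],max_speed=.2)
    s=get_state();print("lifted w",s["width"],s["contact_force"],s["time"])
def place(x,y,yaw,zt=.2):
    q=down(np.radians(yaw))
    ctrl.movep([x,y,zt],q);ctrl.movel([x,y,.06]);ctrl.movel([x,y,ZG+.005],max_speed=.04)
    s=get_state();print("at",s["tcp_pos"],s["contact_force"])
    ctrl.ungrasp();ctrl.movel([x,y,zt],max_speed=.2);print("t",get_state()["time"])
E
python3 - <<'E'
from h import *
p=get_state()["tcp_pos"]
ctrl.movel([p[0],p[1],.33],max_speed=.2)
ctrl.movep([.491,-.428,.28],down(np.radians(-90)))
print(get_state()["time"],get_state()["contact_force"])
pick(.491,-.428,-90)
place(.446,-.170,-90)
for c in("top","wrist"):
    im,d=vision.grab_frame(c);cv2.imwrite(f"pics/{c}1.png",im)
E
```

```text
2.9333 [-0.70543696 -0.5968005  -0.08387433]
w 0.024544417193121906 f 39.2776942972705 [ 0.49110438 -0.42828455  0.02832435] [-0.14677065 -0.88569433  2.95662899]
lifted w 0.02426786795426163 [ 0.00432813  0.56436633 -1.17869949] 6.2417
at [ 0.44603224 -0.16992319  0.03297558] [-0.68804368 -0.0216847  -1.34474998]
t 10.7833
```

View pics/wrist1.png

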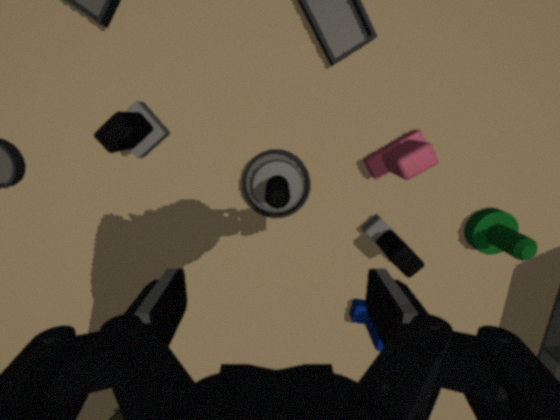

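The large round stamp stands upright in the round well at (275,185), and its neighbours haven't moved. Next are the other three.

Run:
```python
from h import *
pick(.627,.207,0); place(.472,.1525,0)
pick(.507,-.019,38.1); place(.658,.014,56.2)
pick(.376,-.307,-44); place(.625,-.227,-58.3)
ctrl.movep([.45,0,.4],down(0))
im,d=vision.grab_frame("top");cv2.imwrite("pics/top2.png",cv2.resize(im[100:320,80:480],None,fx=2,fy=2,interpolation=cv2.INTER_CUBIC));np.save("pics/top2.npy",d)
im,_=vision.grab_frame("side");cv2.imwrite("pics/side2.png",cv2.resize(im[110:350,140:420],None,fx=2.4,fy=2.4,interpolation=cv2.INTER_CUBIC))
X=cloud("top",d)
for t,c in dict(big=(.446,-.171),small=(.472,.152),square=(.658,.014),long=(.625,-.227),bell=(.513,.421),cup=(.398,.303)).items():
    p=X[(d>0)&(np.hypot(X[...,0]-c[0],X[...,1]-c[1])<.05)];g=p[p[:,2]>.035]
    print(t,len(g),len(g)>5 and (rect(g),np.median(g[:,2])))
```

```text
w 0.024376387876840894 f 39.18150124067324 [0.6272277  0.2070926  0.02831113] [-0.21006187 -0.25296747  2.49910938]
lifted w 0.02431139241902953 [ 0.40732375  0.759172   -1.00852177] 15.3167
at [0.47201787 0.15262022 0.03303041] [-0.62650963  0.28116734 -0.47197094]
t 19.525
w 0.023128358390115573 f 42.21879601478577 [ 0.50716843 -0.01901037  0.0282094 ] [-0.74399477  0.02103323  3.99958731]
lifted w 0.023048402959507157 [-0.38643079  0.84125395 -2.1450379 ] 23.2917
at [0.65808273 0.01408752 0.03297367] [-0.22108318  1.3270843  -1.03275865]
t 27.475
w 0.023126346761038273 f 40.55990695953369 [ 0.37620507 -0.3072639   0.02825582] [-1.40453428 -0.2192142   3.68914357]
lifted w 0.023364091971451676 [ 0.15616356 -0.35820828 -1.0119904 ] 31.9417
at [ 0.62506701 -0.22691269  0.03284233] [-0.65377952 -0.10760383 -1.35952405]
t 36.4833
big 0 False
small 132 (array([ 0.472,  0.152, 25.052, 24.052, 49.65 ]), np.float64(0.07312668280017927))
square 0 False
long 0 False
bell 248 (array([ 0.513,  0.422, 45.583, 45.506, -1.631]), np.float64(0.0389845906070341))
cup 117 (array([ 0.397,  0.303, 62.942, 62.381, 89.327]), np.float64(0.038015754288707515))
```

Some stamps are probably hidden behind the arm, so I'll move it out of the way and look again.

Run:
```python
from h import *
ctrl.set_joints(get_state()["qpos"]+np.array([-1.1,0,0,0,0,0,0]))
print(get_state()["tcp_pos"],get_state()["time"])
im,d=vision.grab_frame("top");cv2.imwrite("pics/top3.png",cv2.resize(im[100:320,80:480],None,fx=2,fy=2,interpolation=cv2.INTER_CUBIC))
X=cloud("top",d)
for t,c in dict(big=(.446,-.171),small=(.472,.152),square=(.658,.014),long=(.625,-.227),bell=(.513,.421),cup=(.398,.303)).items():
    p=X[(d>0)&(np.hypot(X[...,0]-c[0],X[...,1]-c[1])<.05)];g=p[p[:,2]>.06]
    print(t,len(g),len(g)>5 and (rect(g),np.median(g[:,2])))
```

```text
[0.20658916 0.40037851 0.39898974] 39.6167
big 105 (array([ 0.447, -0.171, 24.837, 23.666, 39.351]), np.float64(0.07456166696876844))
small 103 (array([ 0.473,  0.152, 25.03 , 23.069, 48.354]), np.float64(0.07441861194315616))
square 156 (array([ 6.5800e-01,  1.2000e-02,  3.6346e+01,  2.4064e+01, -3.1951e+01]), np.float64(0.07583095560769082))
long 170 (array([ 0.626, -0.226, 36.34 , 24.32 , 33.314]), np.float64(0.07593193372160428))
bell 0 False
cup 0 False
```

View pics/top3.png

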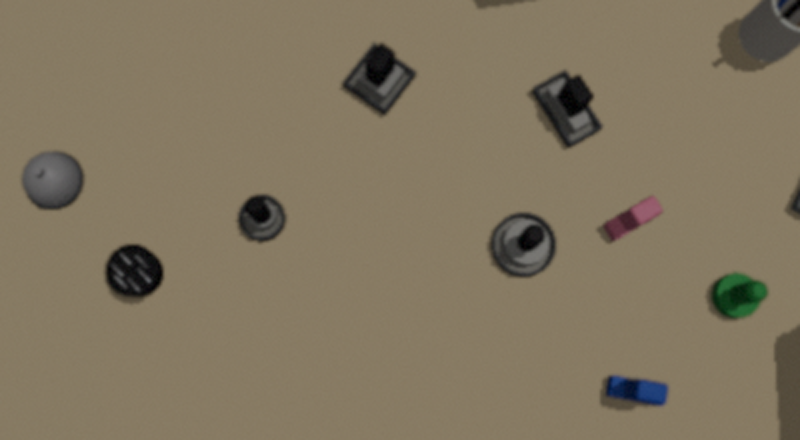

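View pics/side2.png

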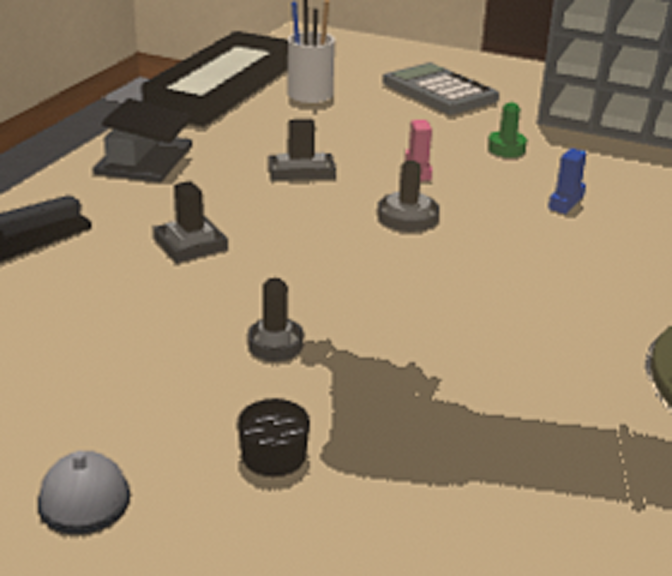

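All four stamps stand upright in their own wells, with tops about 4 mm higher than before, which matches the well floors. In the top view they're at (379,80), (566,110), (523,245) and (262,218). The bell and cup haven't moved.

```bash
python3 -c "
from station import ticket
print(ticket.close_job())"
```

```text
the job is handed in; nothing more can be done
None
```

All four stamps are standing upright in their matching rests, the bell and clip cup weren't moved, and the job was handed in at about 40 s of robot time.

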